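# Load the stepped spice rack around the salt and the honey

## Robot

A 6-joint arm with a two-finger parallel gripper is mounted at the origin on a cart in front of the work surface, level with it; the furniture and walls round the work are solid. World frame = base frame: x ahead of the robot, y to its left, z up, the work surface at z = 0. Lengths are in m, angles in rad, forces in N, time in s.
With the tool pointing down it reaches from about 0.225 to 0.875 m from the base axis. Payload 3.4 kg.
Tool frame: the origin (TCP) lies at the very end of the fingers, on their centre line; the grasp point (between the pads) lies 19 mm behind it; z points along the fingers, y is the line along which they close (so a half turn about z gives the same grasp; the last joint's range is limited). The gripper opens to 85 mm and grips with 20 to 120 N. Pads are 22 mm wide; open, the fingers measure 114 mm over their backs; the gripper's body (76 mm by 85 mm) begins 54 mm behind the grasp point. The pads swing forward as they close: fully open they stand 13 mm farther back than shut.
Start: joints at [-1.4, 0.276, 1.505, -0, 1.361, -0.121], TCP at [0.165, -0.551, 0.2] pointing down, gripper open.
Joint ranges: [-2.89, 2.89], [-0.75, 2.08], [0.22, 2.7], [-1.18, 4.32], [0.11, 2.71], [-2.7, 2.7]. Speed limits (rad/s): [2.57, 2.57, 3.14, 3.14, 3.14, 3.14].

## Interface

Orientations are given as a unit quaternion [w, x, y, z].
In Python, from rig import manip, get_image, camera_info gives the robot as it stands. The module is installed in compiled form; this text tells all that it offers.
- The arm moves only by the shell command python3 -m crank 'ROWS' [FORCE]. ROWS is a JSON object of lists of equal length, an entry for each row: "translation": the shift along the tool's x, y, z in mm, a list of three; "roll": the turn about the tool's z in rad; "fingers": the opening, from 0 (shut) to 1 (fully open). A call has 1 to 8 rows; each row shifts and turns the commanded pose from where the row before left it, along the tool's axes as they then stand; what a row does not reach is not made up. A row lasts 1/10 s, in which the tool goes at most 50 mm and 8.59 degrees, less where a joint would pass 70% of its speed; a pose out of reach is approached as far as the arm can. A call is refused whole if a number of a shift passes 50 or a number of a turn 0.15, either way. A call with a gripper value outside its range is refused whole. The fingers move at their own pace and stop on an object; FORCE is the grip in N (left out, the last holds). Time passes only in rows, so rows that do not move let the fingers close. It gives the time, the measured TCP pose, the force, the opening and the grip force at its end, in the units of the state.
- manip.get_state(): the state, without advancing time (a new reading comes with each control period).
- get_image(name): name is "scene" or "side" or "wrist"; returns the picture (420x560x3 uint8, blue, green, red); there is no depth.
- camera_info(name): a dict with "mtx" (3x3 intrinsics, pixels), "rvec" (rotation vector, rad) and "tvec" (3), from world to camera coordinates, as OpenCV has them. Camera axes: x right, y down, z forward; pixel columns grow to the right and rows downward; lengths in m; the calibration is good to about 2 mm. The wrist camera is an equidistant fisheye: a pixel r from the principal point sees the ray r / f radians off the axis. A picture is of the moment at which its call begins: read the wrist's pose just before it. camera_info takes no time and is no camera call; for the wrist camera it gives the pose at the moment of the call.
- manip.sign_off(): hands the job in; it is judged then, once.
The state is a dict: "clock": time; "qpos": joint angles; "qd": joint speeds; "effort": joint torques, N m; "position": TCP position; "ee_rot": TCP orientation; "contact_force": force on the tool from outside, world axes, zero at the start; "moment": the same for the moment, N m; "width": finger opening in m; "gripper_force": force on a finger pad.
Only numpy, scipy, OpenCV 4.12 (cv2) and the standard library are available. Lean on these libraries where they do the work, as an engineer would, in place of code of your own. Each camera call takes 0.05 s, during which the arm holds its last target. There are 200 camera calls.

## Task

Finish loading the stepped spice rack beside the salt jar (black lid) and the honey jar (red lid), which stay in the back corners where they are: stand the gold-capped spice jar in the back row between those two, the black-capped spice jar in the front row directly in front of the salt, the white-capped spice jar in the front row directly in front of the honey, and the pepper mill in the wide front well between the black-capped and the white-capped jar. Set each one down into its well without dropping it, so that everything ends upright and seated on the bottom of its well.

Things in the scene. Friction and masses are not known exactly. Their poses are not given: they have to be found in the camera images.
- spice_rack: Fixed dark wood rack of two steps, 160 (x) x 250 (y) mm. Origin: centre of underside; +x to its back, away from robot, +y left. Front step 24 high, back step 42 (thin brass rail behind, 73). Wells 14 deep. Back row: x +40, y +80, 0, -80, floors z 28, diameter 72, 58, 72. Front row: x -40, y +80, 0, -80, floors z 10, diameter 58, 72, 58. Place and yaw vary, front faces the robot within 12 degrees.
- salt_jar: Squat square-shouldered glass jar of grey-white salt with a black lid, 60 x 60 mm, 85 high. Stands in one of the two back corner wells of the rack at the start (left or right varies), loose. Origin: centre of its underside, z up.
- honey_jar: Squat jar of honey with a red lid, 58 x 62 mm, 86 high. Stands in the other back corner well of the rack at the start, loose. Origin: centre of its underside, z up.
- gold_cap_jar: Slim glass spice jar with a gold (mustard yellow) cap, red spice and a green label; round, diameter 42 mm, 106 high; the cap is the top 21 mm. Stands upright. Origin: centre of its underside, z up.
- black_cap_jar: Slim glass spice jar with a black cap and a green label; round, diameter 40 mm, 105 high; the cap is the top 21 mm. Stands upright. Origin: centre of its underside, z up.
- white_cap_jar: Slim glass spice jar with a white-grey cap and a brown label; round, diameter 44 mm, 109 high; the cap is the top 21 mm. Stands upright. Origin: centre of its underside, z up.
- pepper_mill: Tall turned dark-brown wooden pepper mill, 180 high; base diameter 58 mm, narrowing to 50 at 110 mm; the round head above the neck spans 130 to 169 mm and is widest, 50 mm, at 149; 12 mm metal nut on top. Take it round neck and head (110 to 150 mm up), about 50 mm wide there: pads set higher slip off the rounded head. The head does not turn. Upright. Origin: centre of its underside.

How it is judged:
By the outcome, as a careful person would: the job done as asked, in the order asked, and still so for the second after the job is handed in, with the robot touching nothing.
It also fails if it takes over 120 s, if anything falls off the work surface, if the arm or the gripper's body presses on something with over 40 N, if the wrist force passes 120 N, or if a joint passes its speed limit or range.

## Working session

There is one attempt and no reset: what is moved stays moved. The work goes in short steps, Python scripts to look and compute and a shell command to move; the robot and the scene stay as the last step left them, time stands still between calls to the robot, and variables do not carry over. Pictures are saved under pics/ and viewed, at most 14 in all, crops included, and the job is handed in when it is done.

```bash
mkdir -p pics; cat > h.py <<'E'
import numpy as np, cv2
from rig import manip, get_image, camera_info
from scipy.spatial.transform import Rotation as R
def cam(n):
    c=camera_info(n); K=np.array(c['mtx'],float); Rm=cv2.Rodrigues(np.array(c['rvec'],float))[0]; t=np.array(c['tvec'],float).ravel()
    return K,Rm,t
def ray(n,uv,c=None):
    K,Rm,t=c or cam(n); x=(uv[0]-K[0,2])/K[0,0]; y=(uv[1]-K[1,2])/K[1,1]
    if n=='wrist':
        r=np.hypot(x,y); s=np.sin(r)/r if r>1e-9 else 1; d=np.array([x*s,y*s,np.cos(r)])
    else: d=np.array([x,y,1.])
    d=Rm.T@d; return -Rm.T@t, d/np.linalg.norm(d)
def onz(n,uv,z,c=None):
    o,d=ray(n,uv,c); return o+d*(z-o[2])/d[2]
def proj(n,P,c=None):
    K,Rm,t=c or cam(n); p=Rm@np.array(P)+t
    if n=='wrist':
        a=np.arctan2(np.hypot(p[0],p[1]),p[2]); q=p[:2]/np.hypot(p[0],p[1])*a
    else: q=p[:2]/p[2]
    return K[0,0]*q[0]+K[0,2],K[1,1]*q[1]+K[1,2]
def tri(rs):
    A=np.zeros((3,3));b=np.zeros(3)
    for o,d in rs:
        M=np.eye(3)-np.outer(d,d);A+=M;b+=M@o
    p=np.linalg.solve(A,b); return p,[np.linalg.norm((np.eye(3)-np.outer(d,d))@(p-o)) for o,d in rs]
def snap(n,f):
    im=get_image(n); cv2.imwrite(f'pics/{f}.png',im); return im
E
python3 - <<'E'
from h import *
for n in('scene','side','wrist'): 
    c=cam(n); snap(n,n+'0'); print(n,c[0].round(1).tolist(),(-c[1].T@c[2]).round(3),c[1][2].round(2))
s=manip.get_state(); print(s['position'],s['ee_rot'],s['clock'],s['width'])
a=cv2.imread('pics/scene0.png');cv2.imwrite('pics/w.png',a)
E
```

```text
scene [[475.3, 0.0, 290.8], [0.0, 475.3, 214.8], [0.0, 0.0, 1.0]] [0.193 0.796 0.643] [ 0.35 -0.74 -0.58]
side [[537.3, 0.0, 273.4], [0.0, 537.3, 208.5], [0.0, 0.0, 1.0]] [0.153 1.066 0.991] [ 0.27 -0.7  -0.66]
wrist [[325.2, 0.0, 281.7], [0.0, 325.2, 208.3], [0.0, 0.0, 1.0]] [ 0.241 -0.529  0.374] [-0.3  -0.09 -0.95]
[ 0.16534159 -0.55028004  0.19955207] [-6.79755235e-04  9.89374940e-01  1.45384890e-01 -1.05029513e-05] 0.15 0.08561668999541983
```

View pics/scene0.png

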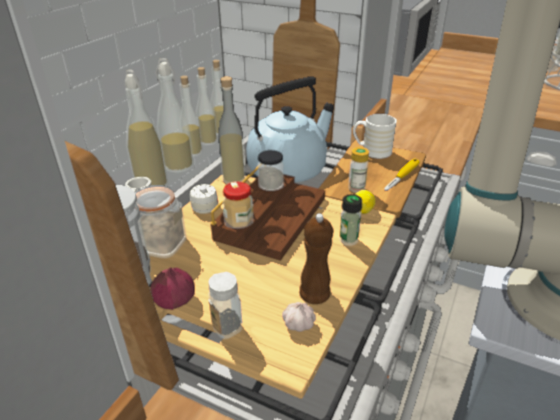

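View pics/side0.png

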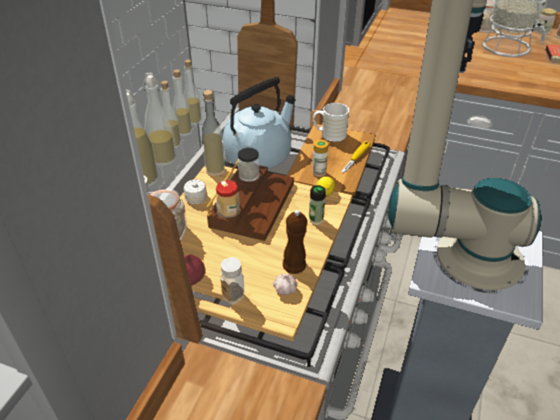

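The scene view shows honey (red lid, ~237,190) in the rack's near-left corner and salt (270,158) in the far one. The white jar is at (225,305), mill at (317,260), black jar at (351,220) and gold jar at (360,168). Next I'll zoom both views for accurate pixels.

```bash
python3 - <<'E'
import cv2
a=cv2.imread('pics/scene0.png')[135:345,190:450]; cv2.imwrite('pics/a1.png',cv2.resize(a,None,fx=2.8,fy=2.8,interpolation=cv2.INTER_CUBIC))
a=cv2.imread('pics/side0.png')[125:315,190:400]; cv2.imwrite('pics/a2.png',cv2.resize(a,None,fx=3,fy=3,interpolation=cv2.INTER_CUBIC))
E
```

```text
(no output)
```

View pics/a1.png

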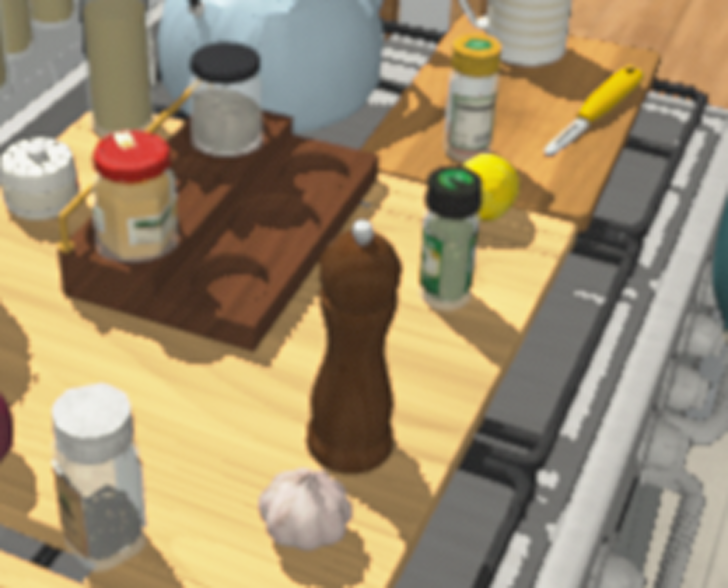

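View pics/a2.png

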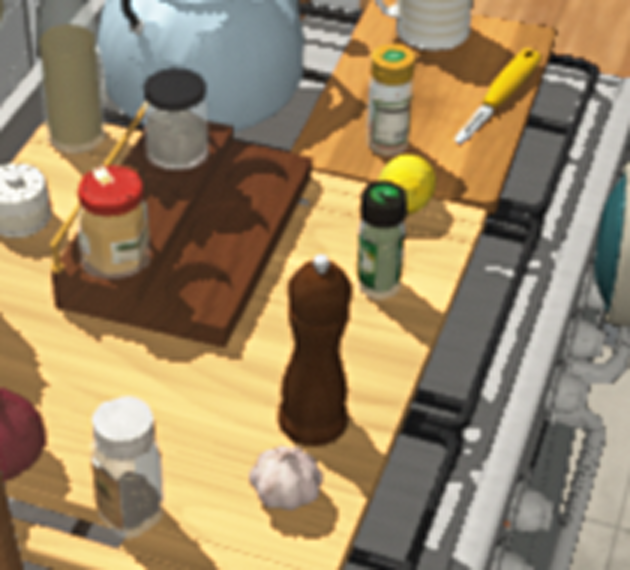

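```bash
python3 - <<'E'
from h import *
P=dict(gold=((477,46),(395,55)),goldbase=((468,150),(389,147)),black=((456,181),(384,193)),blackbase=((447,297),(380,289)),white=((93,401),(124,412)),mill=((363,228),(320,261)),millbase=((350,452),(313,428)),
honey=((132,150),(110,182)),salt=((226,62),(175,88)),FLbase=((252,348),(225,343)),FRtop=((377,157),(310,158)),BLbase=((66,290),(57,303)),BLtop=((63,258),(57,272)),garlic=((318,478),(292,455)),lemon=((490,155),(410,158)),board=((655,50),(553,25)))
C={n:cam(n) for n in('scene','side')}
for k,(a,b) in P.items():
    p,e=tri([ray('scene',(a[0]/2.8+190,a[1]/2.8+135),C['scene']),ray('side',(b[0]/3+190,b[1]/3+125),C['side'])]); print(k,(p*1000).round(),(np.array(e)*1000).round(1))
    print('    z by height', [ (onz('scene',(a[0]/2.8+190,a[1]/2.8+135),z,C['scene'])[:2]*1000).round() for z in (0,.106,.18)])
E
```

```text
gold [ 482. -186.  115.] [1.7 1.7]
    z by height [array([ 546., -398.]), array([ 488., -202.]), array([447., -64.])]
goldbase [ 469. -145.   38.] [0.5 0.5]
    z by height [array([ 487., -202.]), array([439., -38.]), array([405.,  77.])]
black [431.  10. 109.] [0.4 0.4]
    z by height [array([ 479., -149.]), array([432.,   6.]), array([399., 115.])]
blackbase [419.  45.  29.] [0.1 0.1]
    z by height [array([430.,   9.]), array([391., 138.]), array([364., 229.])]
white [524. 349. 137.] [0.3 0.3]
    z by height [array([613., 230.]), array([544., 323.]), array([496., 388.])]
mill [425. 204. 192.] [0.4 0.4]
    z by height [array([525., -48.]), array([470.,  91.]), array([432., 188.])]
millbase [424. 211.  17.] [0.2 0.2]
    z by height [array([431., 196.]), array([392., 295.]), array([364., 364.])]
honey [651.  97. 124.] [1.3 1.3]
    z by height [array([761., -68.]), array([667.,  75.]), array([602., 174.])]
salt [652. -51. 124.] [0.7 0.7]
    z by height [array([ 762., -253.]), array([669., -80.]), array([603.,  40.])]
FLbase [525. 154.  25.] [1.5 1.5]
    z by height [array([539., 130.]), array([482., 239.]), array([442., 316.])]
FRtop [ 538. -107.   33.] [0.7 0.7]
    z by height [array([ 557., -155.]), array([497.,   2.]), array([455., 111.])]
BLbase [682. 155.  23.] [0.4 0.4]
    z by height [array([700., 132.]), array([617., 241.]), array([559., 318.])]
BLtop [685. 148.  50.] [3. 3.]
    z by height [array([726.,  98.]), array([638., 213.]), array([577., 293.])]
garlic [421. 271.  49.] [0.5 0.5]
    z by height [array([440., 227.]), array([400., 321.]), array([371., 386.])]
lemon [435. -90.  73.] [0.6 0.6]
    z by height [array([ 466., -203.]), array([421., -39.]), array([390.,  76.])]
board [ 376. -460.    6.] [1.4 1.4]
    z by height [array([ 379., -471.]), array([ 348., -262.]), array([ 327., -117.])]
```

View pics/wrist0.png

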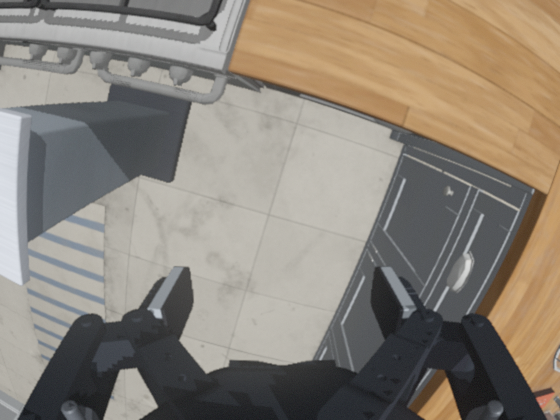

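The wrist view shows only floor and counter. Now going up and over the rack to look from near.

```bash
python3 -m crank '{"translation":[[0,0,-50],[0,0,-50],[0,0,-50],[0,0,-50],[0,0,0],[0,0,0]],"roll":[0.145,0.145,0,0,0,0],"fingers":[1,1,1,1,1,1]}' 40
python3 -m crank '{"translation":[[15,-45,0],[15,-45,0],[15,-45,0],[15,-45,0],[15,-45,0],[15,-45,0],[15,-45,0],[15,-45,0]],"roll":[0,0,0,0,0,0,0,0],"fingers":[1,1,1,1,1,1,1,1]}'
python3 -m crank '{"translation":[[15,-45,0],[15,-45,0],[15,-45,0],[15,-30,0],[15,-20,0],[15,0,0],[0,0,0],[0,0,0]],"roll":[0,0,0,0,0,0,0,0],"fingers":[1,1,1,1,1,1,1,1]}'
```

```text
clock: 0.75
position: [0.1655, -0.5511, 0.4014]
ee_rot: [0.001, 1.0, 0.001, 0.0]
contact_force: [-0.9, -0.0, -0.4]
width: 0.0852
gripper_force: 0.0
clock: 1.55
position: [0.2842, -0.188, 0.3982]
ee_rot: [-0.001, 1.0, 0.0, -0.001]
contact_force: [1.1, -0.9, 0.2]
width: 0.0855
gripper_force: 0.0
clock: 2.35
position: [0.374, -0.0062, 0.399]
ee_rot: [0.0, 1.0, 0.0, -0.002]
contact_force: [-1.1, 0.2, 0.2]
width: 0.0857
gripper_force: 0.0
```

```bash
cat >> h.py <<'E'
import pickle
def wsnap(f):
    c=cam('wrist'); im=get_image('wrist'); cv2.imwrite(f'pics/{f}.png',im); pickle.dump(c,open(f'pics/{f}.pkl','wb'))
    cv2.imwrite(f'pics/{f}z.png',cv2.resize(im,None,fx=1.42,fy=1.42,interpolation=cv2.INTER_CUBIC)); return im,c
def wc(f): return pickle.load(open(f'pics/{f}.pkl','rb'))
E
python3 -c "
from h import *
wsnap('wA')"
python3 -m crank '{"translation":[[0,-45,0],[0,-45,0],[0,-45,0],[0,-45,0],[0,0,0],[0,0,0]],"roll":[0,0,0,0,0,0],"fingers":[1,1,1,1,1,1]}'
python3 -c "
from h import *
wsnap('wB')"
```

```text
clock: 3.0
position: [0.3737, 0.1742, 0.4]
ee_rot: [0.001, 1.0, 0.001, -0.0]
contact_force: [-0.6, 0.2, 0.0]
width: 0.0852
gripper_force: 0.0
```

View pics/wAz.png

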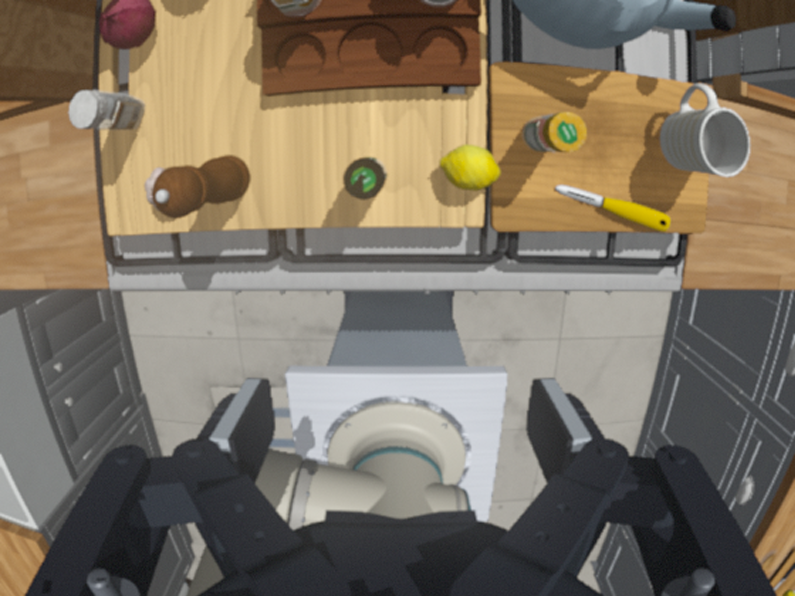

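View pics/wBz.png

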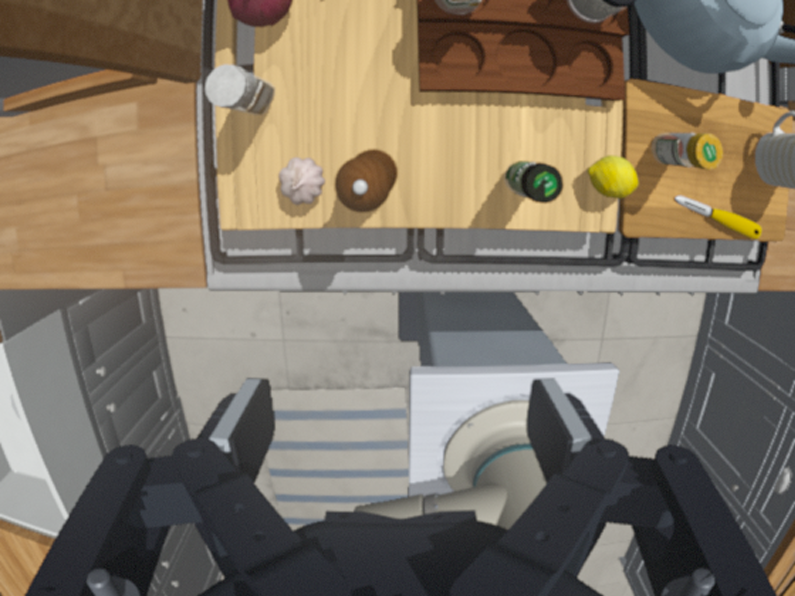

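wA/wB show caps: gold A(569,131)/B(709,152), black A(366,179)/B(544,183), white A(86,109)/B(229,86), mill nut A(162,196)/B(360,187) in zoomed pixels; rack front edge is visible too.

```bash
python3 - <<'E'
from h import *
C={'wA':wc('wA'),'wB':wc('wB')}
S={n:cam(n) for n in('scene','side')}
P=dict(gold=((569,131),(709,152),(477,46),(395,55)),black=((366,179),(544,183),(456,181),(384,193)),white=((86,109),(229,86),(93,401),(124,412)),mill=((162,196),(360,187),(363,228),(320,261)),
FLb=((264,95),(420,90),(252,348),(225,343)),FRb=((481,83),(622,100)),FLt=((263,82),(419,78)),boardFL=((107,234),(222,229)),boardFR=((487,228),(620,234)),lemon=((470,167),(614,177)),board2FR=((704,232),(786,238)),
wellL=((301,57),(457,54)),wellM=((372,50),(529,56)),wellR=((441,50),(590,63)))
for k,v in P.items():
    rs=[ray('wrist',(v[i][0]/1.42,v[i][1]/1.42),C[n]) for i,n in enumerate(('wA','wB'))]
    p,e=tri(rs); print(k,(p*1000).round(),(np.array(e)*1000).round(1),end=' ')
    if len(v)>2:
        rs+=[ray('scene',(v[2][0]/2.8+190,v[2][1]/2.8+135),S['scene']),ray('side',(v[3][0]/3+190,v[3][1]/3+125),S['side'])]
        p,e=tri(rs); print('all',(p*1000).round(),(np.array(e)*1000).round(1),end='')
    print()
E
```

```text
gold [ 478. -176.  121.] [1. 1.] all [ 478. -175.  122.] [0.5 1.5 2.4 1.5]
black [424.  27. 115.] [0.1 0.1] all [425.  28. 122.] [1.4 1.4 1.2 1.7]
white [525. 343. 127.] [0.3 0.3] all [527. 343. 129.] [1.5 2.  2.5 0.9]
mill [423. 206. 195.] [0.2 0.2] all [424. 207. 195.] [0.7 1.  1.1 0.7]
FLb [523. 151.  40.] [0. 0.] all [525. 153.  25.] [2.1 2.7 2.  1.2]
FRb [532. -99.  36.] [1.2 1.2] 
FLt [538. 152.  40.] [0.8 0.8] 
boardFL [364. 395.  33.] [0.7 0.7] 
boardFR [ 360. -111.   28.] [0.5 0.5] 
lemon [434. -86.  49.] [0.5 0.5] 
board2FR [ 371. -421.   40.] [1.7 1.7] 
wellL [568. 108.  33.] [0.9 0.9] 
wellM [570.  25.  42.] [0.5 0.5] 
wellR [571. -53.  41.] [0.5 0.5]
```

```bash
python3 - <<'E'
from h import *
s=manip.get_state(); print(np.round(s['qpos'],2),np.round(s['position'],3))
C=wc('wA')
for z in (.1,.15,.2): print(z,'kettle near edge',(onz('wrist',(590/1.42,48/1.42),C and z,C)*1000).round(),'L',(onz('wrist',(515/1.42,5/1.42),z,C)*1000).round())
S=cam('scene')
print('bottle base',[(onz('scene',(232,188),z,S)*1000).round() for z in (0,.02)])
E
```

```text
[ 0.27 -0.03  1.39 -0.    1.78  1.84] [0.374 0.173 0.4  ]
0.1 kettle near edge [ 574. -208.  100.] L [ 612. -125.  100.]
0.15 kettle near edge [ 561. -186.  150.] L [ 596. -112.  150.]
0.2 kettle near edge [ 548. -165.  200.] L [ 579. -100.  200.]
bottle base [array([774., -64.,   0.]), array([756., -37.,  20.])]
```

```bash
python3 -m crank '{"translation":[[13,43.5,0],[13,43.5,0],[13,43.5,0],[13,43.5,0],[13,43.5,0],[13,43.5,0],[13,43.5,0],[13,43.5,0]],"roll":[0,0,0,0,0,0,0,0],"fingers":[1,1,1,1,1,1,1,1]}' >/dev/null
python3 -m crank '{"translation":[[0,0,20],[0,0,20],[0,0,20],[0,0,20],[0,0,20],[0,0,20],[0,0,20],[0,0,20]],"roll":[-0.14,-0.14,-0.14,-0.14,-0.14,-0.14,-0.14,-0.14],"fingers":[1,1,1,1,1,1,1,1]}'
python3 -m crank '{"translation":[[0,0,10],[0,0,0],[0,0,0],[0,0,0],[0,0,0],[0,0,0]],"roll":[-0.14,-0.14,-0.14,-0.03,0,0],"fingers":[1,1,1,1,1,1]}'
python3 -c "
from h import *
im,c=wsnap('g1')
hsv=cv2.cvtColor(im,cv2.COLOR_BGR2HSV); m=cv2.inRange(hsv,(18,140,110),(32,255,255))
n,l,st,ce=cv2.connectedComponentsWithStats(m)
for i in range(1,n):
    if st[i,4]>100: print(st[i],ce[i],(onz('wrist',ce[i],.12,c)*1000).round())
print((np.array(proj('wrist',(.478,-.175,.121),c))).round())
"
```

```text
clock: 4.65
position: [0.4771, -0.1756, 0.2397]
ee_rot: [0.0, 0.846, 0.533, -0.0]
contact_force: [0.2, 0.1, 0.5]
width: 0.0855
gripper_force: 0.0
clock: 5.25
position: [0.4782, -0.1741, 0.2304]
ee_rot: [0.0, 0.708, 0.706, -0.0]
contact_force: [0.5, 0.4, 0.1]
width: 0.0853
gripper_force: 0.0
[470   0   7  41 156] [473.90384615  17.74358974] [665.   6. 120.]
[ 218   67   47   81 2406] [241.15253533 101.98836243] [443. -91. 120.]
[ 259  167   46   50 1228] [282.51058632 191.25977199] [ 478. -172.  120.]
[ 203  240   24   70 1201] [214.95753539 275.70524563] [ 409. -260.  120.]
[282. 195.]
```

View pics/g1z.png

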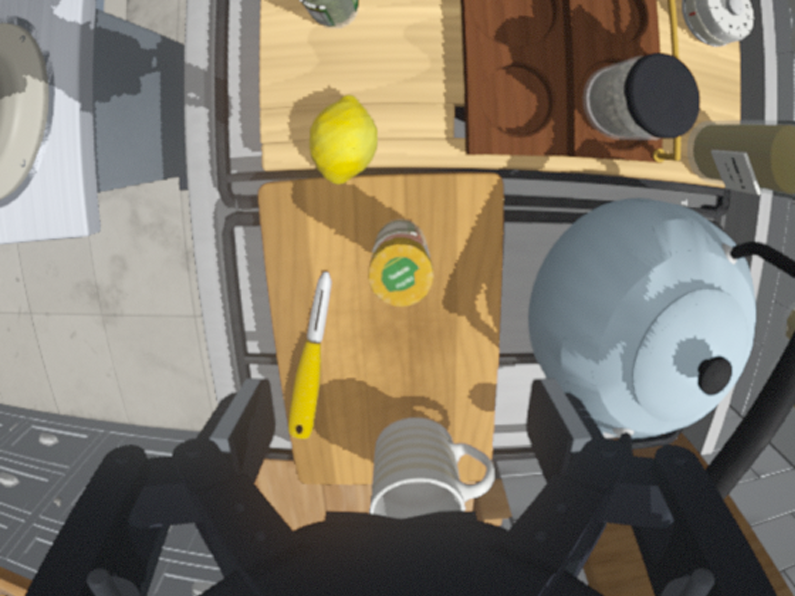

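Gold cap is centred at (401,274) zoomed, right under the tool; mug and knife are clear. Descend and grip.

```bash
python3 -m crank '{"translation":[[0,0,40],[0,0,40],[0,0,35],[0,0,20],[0,0,13],[0,0,0],[0,0,0],[0,0,0]],"roll":[0,0,0,0,0,0,0,0],"fingers":[1,1,1,1,1,1,0.3,0.3]}' 40
python3 -m crank '{"translation":[[0,0,0],[0,0,0],[0,0,0],[0,0,0],[0,0,0],[0,0,0]],"roll":[0,0,0,0,0,0],"fingers":[0,0,0,0,0,0]}' 40
```

```text
clock: 6.1
position: [0.4796, -0.1736, 0.0833]
ee_rot: [0.001, 0.707, 0.707, 0.0]
contact_force: [0.1, -0.7, -0.2]
width: 0.059
gripper_force: 0.0
clock: 6.7
position: [0.4795, -0.1737, 0.0835]
ee_rot: [0.001, 0.707, 0.707, 0.0]
contact_force: [-0.5, 0.8, 5.3]
width: 0.0389
gripper_force: 40.0
```

```bash
python3 -m crank '{"translation":[[0,0,-20],[0,0,-40],[0,0,-40],[0,0,-30],[0,0,0]],"roll":[0,0,0,0,0],"fingers":[0,0,0,0,0]}'
python3 -m crank '{"translation":[[35,0,0],[45,5,0],[45,5,0],[45,10,0],[30,10,0],[0,0,0],[0,0,0]],"roll":[0,0,0,0,0,0,0],"fingers":[0,0,0,0,0,0,0]}'
python3 -c "
from h import *
wsnap('g2')"
```

```text
clock: 7.2
position: [0.4814, -0.1745, 0.2168]
ee_rot: [0.005, 0.707, 0.707, 0.001]
contact_force: [1.2, -0.4, -0.9]
width: 0.0394
gripper_force: 40.9
clock: 7.9
position: [0.5076, 0.0273, 0.2108]
ee_rot: [-0.001, 0.706, 0.708, -0.001]
contact_force: [-0.0, -0.4, -1.8]
width: 0.0391
gripper_force: 40.8
```

View pics/g2z.png

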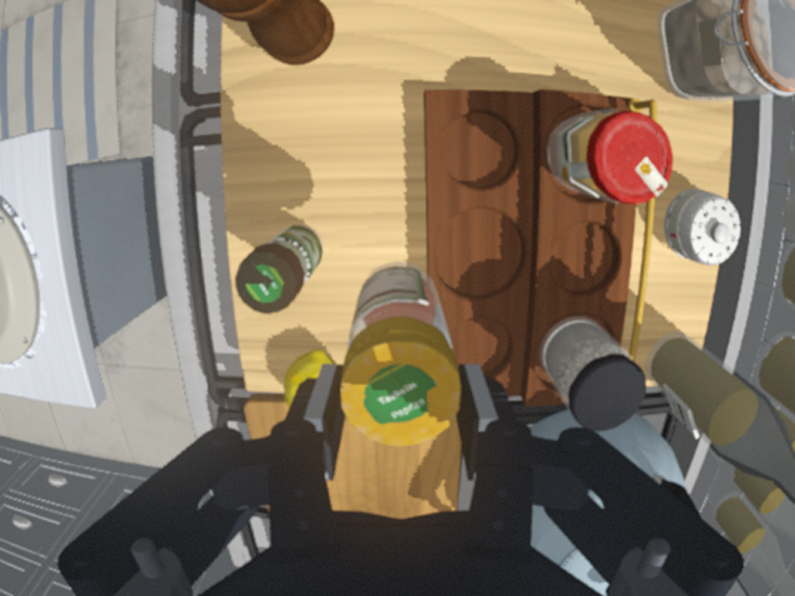

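Well rims (zoomed): front left (477,149), front middle (480,252), front right (478,345), back middle (583,258); honey and salt stand in their corners.

```bash
python3 - <<'E'
from h import *
c=wc('g2')
for k,u,v,z in [('FL',477,149,.041),('FM',480,252,.041),('FR',478,345,.041),('BM',583,258,.059),('FMl',437,252,.041),('FMr',524,252,.041),('FMt',480,207,.041),('FMb',480,297,.041),('BMl',548,258,.059),('BMr',618,258,.059),('BMt',583,222,.059),('BMb',583,294,.059),('cornerFL',425,91,.041),('honeylid',634,157,.131),('saltlid',607,391,.130),('black',265,283,.122),('stepL',538,92,.059),('stepR',524,398,.059)]:
    print(k,(onz('wrist',(u/1.42,v/1.42),z,c)*1000).round())
p,e=tri([ray('wrist',(265/1.42,283/1.42),c),ray('wrist',(366/1.42,179/1.42),wc('wA')),ray('wrist',(544/1.42,183/1.42),wc('wB'))]);print('black',p,e)
E
```

```text
FL [563. 108.  41.]
FM [568.  30.  41.]
FR [571. -48.  41.]
BM [646.  31.  59.]
FMl [535.  29.  41.]
FMr [603.  30.  41.]
FMt [567.  64.  41.]
FMb [570.  -7.  41.]
BMl [618.  30.  59.]
BMr [677.  31.  59.]
BMt [644.  58.  59.]
BMb [650.   2.  59.]
cornerFL [525. 151.  41.]
honeylid [645. 110. 131.]
saltlid [648. -45. 130.]
black [424.  28. 122.]
stepL [604. 152.  59.]
stepR [610. -90.  59.]
black [0.4238589  0.02726528 0.1181931 ] [np.float64(0.0008756296683922139), np.float64(0.0006316914627216349), np.float64(0.0007508209956872465)]
```

```bash
python3 -m crank '{"translation":[[3,30,0],[0,40,0],[0,40,0],[0,30,0],[0,0,0],[0,0,30],[0,0,20],[0,0,0]],"roll":[0,0,0,0,0,0,0,0],"fingers":[0,0,0,0,0,0,0,0]}'
python3 -c "
from h import *
wsnap('g3')"
```

```text
clock: 8.75
position: [0.6448, 0.0286, 0.1584]
ee_rot: [-0.003, 0.707, 0.707, -0.003]
contact_force: [-0.4, 0.2, -1.4]
width: 0.0389
gripper_force: 41.0
```

View pics/g3z.png

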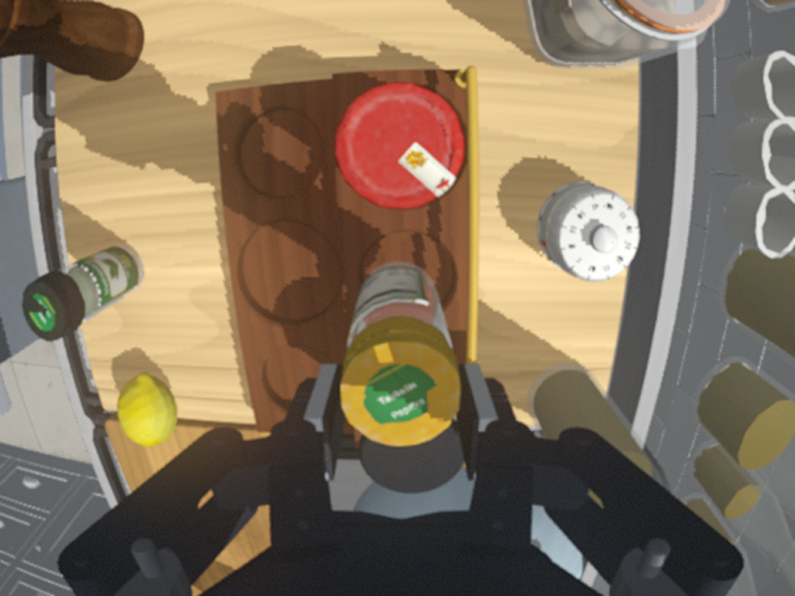

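The back-middle well rim shows at zoomed x 362–455, top y 230, behind the held jar, and the jar looks on line with it. Checking in numbers.

```bash
python3 - <<'E'
from h import *
c=wc('g3')
for k,u,v,z in [('l',362,275,.059),('r',455,275,.059),('t',408,230,.059),('FMl',238,270,.041),('FMr',342,270,.041),('FMt',290,219,.041),('FMb',292,322,.041),('honey',400,146,.131),('FLc',278,153,.041),('jartopL',341,390,.198),('jartopR',461,390,.198),('b',398,390,.198)]:
    print(k,(onz('wrist',(u/1.42,v/1.42),z,c)*1000).round())
E
```

```text
l [620.  32.  59.]
r [677.  32.  59.]
t [648.  60.  59.]
FMl [532.  31.  41.]
FMr [605.  30.  41.]
FMt [572.  65.  41.]
FMb [568.  -7.  41.]
honey [644. 109. 131.]
FLc [566. 108.  41.]
jartopL [625.  30. 198.]
jartopR [665.  30. 198.]
b [644.  30. 198.]
```

```bash
python3 -m crank '{"translation":[[1,3,10],[0,0,15],[0,0,10],[0,0,4],[0,0,0]],"roll":[0,0,0,0,0],"fingers":[0,0,0,0,0]}'
python3 -m crank '{"translation":[[0,0,2],[0,0,2],[0,0,2],[0,0,0]],"roll":[0,0,0,0],"fingers":[0,0,0,0]}'
```

```text
clock: 9.3
position: [0.6513, 0.031, 0.1229]
ee_rot: [-0.0, 0.707, 0.707, -0.0]
contact_force: [0.1, -0.1, -1.4]
width: 0.0392
gripper_force: 41.0
clock: 9.7
position: [0.6514, 0.0311, 0.117]
ee_rot: [-0.0, 0.707, 0.707, -0.0]
contact_force: [0.1, -0.2, -1.6]
width: 0.0392
gripper_force: 41.0
```

```bash
python3 -m crank '{"translation":[[0,-2,2],[0,0,2],[0,0,0]],"roll":[0,0,0],"fingers":[0,0,0]}'
python3 -m crank '{"translation":[[0,0,1.5],[0,0,0]],"roll":[0,0],"fingers":[0,0]}'
```

```text
clock: 10.0
position: [0.6492, 0.031, 0.1128]
ee_rot: [-0.0, 0.707, 0.707, -0.0]
contact_force: [-0.2, -0.2, -0.7]
width: 0.0391
gripper_force: 41.0
clock: 10.2
position: [0.6496, 0.031, 0.1117]
ee_rot: [0.0, 0.707, 0.707, 0.0]
contact_force: [-0.2, 0.1, -1.5]
width: 0.0394
gripper_force: 41.1
```

```bash
for i in 1 2; do python3 -m crank '{"translation":[[0,0,1],[0,0,1],[0,0,0]],"roll":[0,0,0],"fingers":[0,0,0]}' | egrep 'pos|cont'; done
```

```text
position: [0.6498, 0.031, 0.1115]
contact_force: [-1.6, -0.3, 6.5]
position: [0.6499, 0.031, 0.1114]
contact_force: [-4.4, 0.2, 14.5]
```

Seated exactly at the predicted height. Ease off, release, rise.

```bash
python3 -m crank '{"translation":[[0,0,-3],[0,0,0],[0,0,0],[0,0,0],[0,0,0],[0,0,0]],"roll":[0,0,0,0,0,0],"fingers":[0,0,0.6,0.75,0.75,0.75]}'
python3 -m crank '{"translation":[[0,0,-10],[0,0,-30],[0,0,-40],[0,0,-40],[0,0,-40],[0,0,0],[0,0,0]],"roll":[0,0,0,0,0,0,0],"fingers":[0.75,0.75,0.75,0.75,1,1,1]}'
python3 -c "
from h import *
wsnap('g4')"
```

```text
clock: 11.4
position: [0.6494, 0.031, 0.1102]
ee_rot: [-0.0, 0.707, 0.707, -0.0]
contact_force: [-0.2, 0.1, -0.0]
width: 0.0641
gripper_force: 0.0
clock: 12.1
position: [0.6501, 0.031, 0.2727]
ee_rot: [0.001, 0.707, 0.707, 0.001]
contact_force: [0.3, 0.3, -0.3]
width: 0.0854
gripper_force: 0.0
```

View pics/g4z.png

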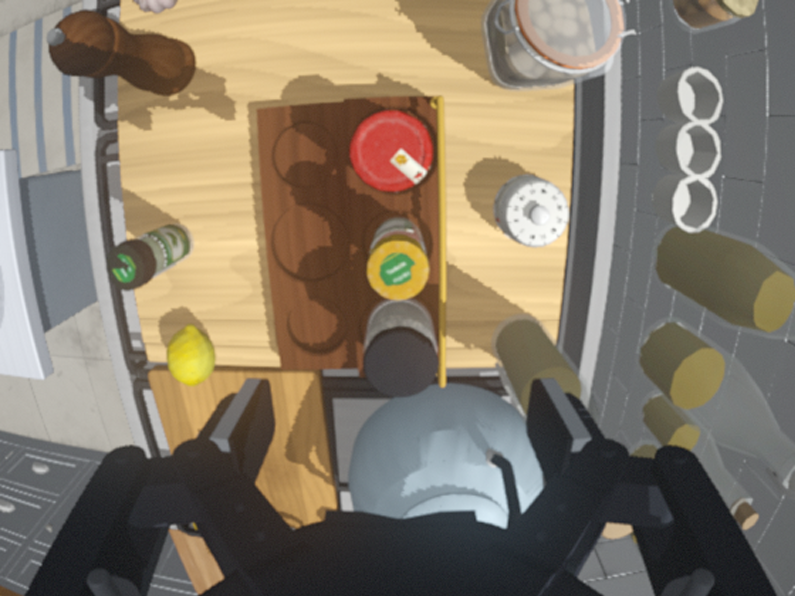

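Gold stands in the back middle well, cap at (398,270) zoomed, between honey and salt. Now the black jar.

```bash
python3 -m crank '{"translation":[[-1,-30,0],[-1,-45,0],[-1,-45,0],[-1,-45,0],[0,-45,0],[0,-16,0],[0,0,0]],"roll":[0,0,0,0,0,0,0],"fingers":[1,1,1,1,1,1,1]}' | grep pos
python3 -m crank '{"translation":[[0,0,10],[0,0,10],[0,0,10],[0,0,10],[0,0,10],[0,0,0],[0,0,0],[0,0,0]],"roll":[0.14,0.14,0.14,0.14,0.14,0.14,0.14,0.14],"fingers":[1,1,1,1,1,1,1,1]}' | grep pos
python3 -m crank '{"translation":[[0,0,0],[0,0,0],[0,0,0],[0,0,0],[0,0,0],[0,0,0]],"roll":[0.14,0.14,0.14,0.03,0,0],"fingers":[1,1,1,1,1,1]}'
python3 -c "
from h import *
im,c=wsnap('b1')
m=(im.max(2)<45).astype(np.uint8)*255; m[290:]=0
u,v=proj('wrist',(.424,.0275,.122),c); print(u,v)
n,l,st,ce=cv2.connectedComponentsWithStats(m)
for i in range(1,n):
    if st[i,4]>150: print(st[i],ce[i])
cv2.imwrite('pics/b1c.png',cv2.resize(im[int(v)-70:int(v)+70,int(u)-70:int(u)+70],None,fx=3,fy=3))
"
```

```text
position: [0.4208, 0.027, 0.27]
position: [0.4251, 0.0267, 0.2196]
clock: 14.25
position: [0.4245, 0.0267, 0.22]
ee_rot: [-0.0, 1.0, 0.001, -0.0]
contact_force: [0.3, 0.3, 0.1]
width: 0.085
gripper_force: 0.0
280.1936299349743 198.13640764110158
[ 407    0   20   62 1003] [416.36091725  30.72482552]
[249   8  72   5 178] [282.05617978   9.49438202]
```

View pics/b1c.png

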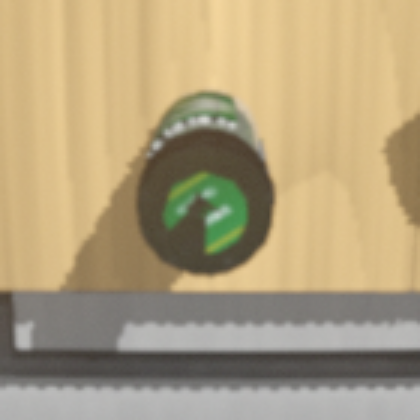

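The cap is centred within 2 mm of the expected point. Descend and grip.

```bash
python3 -m crank '{"translation":[[1,-1,40],[0,0,40],[0,0,35],[0,0,15],[0,0,7],[0,0,0],[0,0,0],[0,0,0]],"roll":[0,0,0,0,0,0,0,0],"fingers":[1,1,1,1,1,1,0.3,0.3]}' 40 | egrep "pos|cont"
python3 -m crank '{"translation":[[0,0,0],[0,0,0],[0,0,0],[0,0,0],[0,0,0],[0,0,0]],"roll":[0,0,0,0,0,0],"fingers":[0,0,0,0,0,0]}' 40
python3 -m crank '{"translation":[[0,0,-20],[0,0,-30],[0,0,-30],[0,0,0]],"roll":[0,0,0,0],"fingers":[0,0,0,0]}' 40
```

```text
position: [0.4258, 0.0277, 0.0848]
contact_force: [0.0, -0.6, -0.6]
clock: 15.7
position: [0.4257, 0.0278, 0.0848]
ee_rot: [0.0, 1.0, 0.001, 0.001]
contact_force: [-0.6, 1.9, 6.8]
width: 0.0385
gripper_force: 39.8
clock: 16.1
position: [0.4275, 0.0275, 0.1673]
ee_rot: [0.001, 1.0, 0.001, 0.004]
contact_force: [0.6, 0.1, -1.0]
width: 0.0386
gripper_force: 40.6
```

```bash
python3 -m crank '{"translation":[[30,15,0],[40,20,0],[40,20,0],[34,23,0],[0,0,0],[0,0,20],[0,0,0]],"roll":[0,0,0,0,0,0,0],"fingers":[0,0,0,0,0,0,0]}'
python3 -c "
from h import *
wsnap('b2')"
```

```text
clock: 16.8
position: [0.5655, -0.0494, 0.1401]
ee_rot: [-0.001, 1.0, 0.001, -0.004]
contact_force: [-1.1, -0.6, -1.5]
width: 0.0382
gripper_force: 40.6
```

View pics/b2z.png

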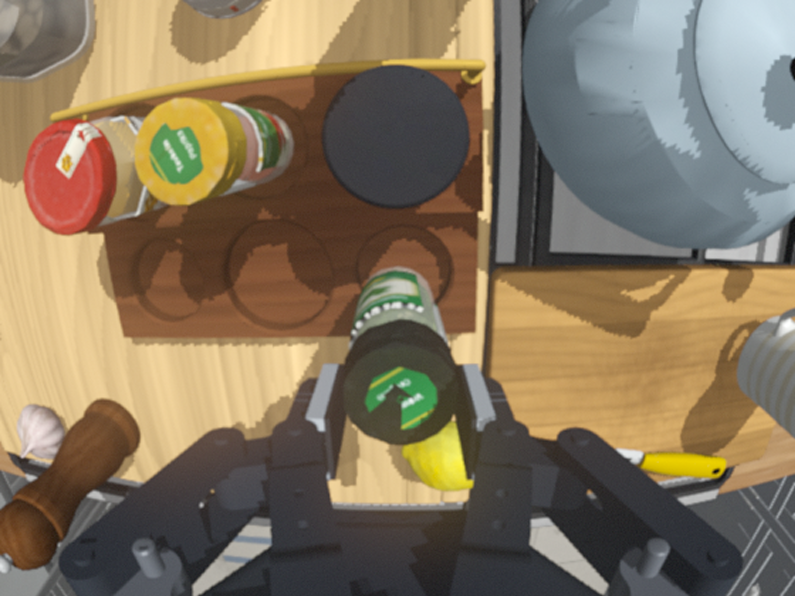

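Front-right well rim at zoomed x 357–452, top y 224; held cap centre about (400,382).

```bash
python3 - <<'E'
from h import *
c=wc('b2')
for k,u,v,z in [('l',357,270,.041),('r',452,270,.041),('t',405,223,.041),('FMl',227,273,.041),('FMr',332,273,.041),('FMt',279,219,.041),('FMb',284,327,.041),('cap',400,382,.177)]:
    print(k,(onz('wrist',(u/1.42,v/1.42),z,c)*1000).round())
E
```

```text
l [571. -23.  41.]
r [571. -82.  41.]
t [600. -53.  41.]
FMl [570.  62.  41.]
FMr [569.  -8.  41.]
FMt [604.  24.  41.]
FMb [533.  26.  41.]
cap [569. -50. 177.]
```

```bash
python3 -m crank '{"translation":[[3,2,8],[0,0,15],[0,0,8],[0,0,5],[0,0,3],[0,0,0]],"roll":[0,0,0,0,0,0],"fingers":[0,0,0,0,0,0]}'
python3 -m crank '{"translation":[[0,0,2],[0,0,1],[0,0,1],[0,0,0]],"roll":[0,0,0,0],"fingers":[0,0,0,0]}'|egrep 'pos|cont'
```

```text
clock: 17.45
position: [0.5717, -0.0519, 0.1047]
ee_rot: [0.0, 1.0, 0.001, -0.0]
contact_force: [-0.4, 0.4, -1.0]
width: 0.0381
gripper_force: 40.6
position: [0.5716, -0.052, 0.1007]
contact_force: [-0.0, -0.5, -0.9]
```

```bash
python3 -m crank '{"translation":[[0,0,2],[0,0,1],[0,0,0]],"roll":[0,0,0],"fingers":[0,0,0]}'|egrep 'pos|cont'
for i in 1 2 3; do python3 -m crank '{"translation":[[0,0,1],[0,0,0.5],[0,0,0]],"roll":[0,0,0],"fingers":[0,0,0]}'|egrep 'pos|cont'; done
```

```text
position: [0.5715, -0.0519, 0.0975]
contact_force: [0.3, -0.1, 0.4]
position: [0.5716, -0.052, 0.0961]
contact_force: [-0.9, -0.3, -1.7]
position: [0.572, -0.052, 0.095]
contact_force: [0.2, -0.0, 0.1]
position: [0.5729, -0.0519, 0.095]
contact_force: [-1.1, 0.2, 8.1]
```

```bash
python3 -m crank '{"translation":[[0,0,-1],[0,0,0],[0,0,0],[0,0,0],[0,0,0],[0,0,0]],"roll":[0,0,0,0,0,0],"fingers":[0,0,0.6,0.75,0.75,0.75]}'|egrep 'pos|cont|wid'
python3 -m crank '{"translation":[[0,0,-10],[0,0,-30],[0,0,-40],[0,0,-40],[0,0,-30],[0,0,0]],"roll":[0,0,0,0,0,0],"fingers":[0.75,0.75,0.75,1,1,1]}'|egrep 'pos|cont|wid'
python3 -m crank '{"translation":[[-7,-45,0],[-7,-45,0],[-7,-45,0],[-7,-45,0],[-7,-45,0],[-7,-45,0],[-7,-45,0],[0,-45,0]],"roll":[0,0,0,0,0,0,0,0],"fingers":[1,1,1,1,1,1,1,1]}'|egrep 'pos|cont|wid'
python3 -m crank '{"translation":[[0,-36,0],[0,0,0],[0,0,0]],"roll":[0,0,0],"fingers":[1,1,1]}'
python3 -c "
from h import *
im,c=wsnap('w1')
u,v=proj('wrist',(.526,.343,.127),c); print(u,v)
print(onz('wrist',(u+3,v),.127,c)-onz('wrist',(u,v),.127,c))
"
```

```text
position: [0.5715, -0.052, 0.0938]
contact_force: [0.6, 0.1, -0.4]
width: 0.064
position: [0.5746, -0.0526, 0.2503]
contact_force: [0.3, -0.2, -0.5]
width: 0.0853
position: [0.5204, 0.3095, 0.244]
contact_force: [0.9, -0.7, -0.6]
width: 0.0854
clock: 21.35
position: [0.5213, 0.3442, 0.2433]
ee_rot: [0.001, 1.0, 0.002, -0.001]
contact_force: [0.1, -0.2, 0.4]
width: 0.0852
gripper_force: 0.0
282.2150209215993 187.17767419881392
[ 6.54132247e-06 -2.76625429e-03  0.00000000e+00]
```

View pics/w1z.png

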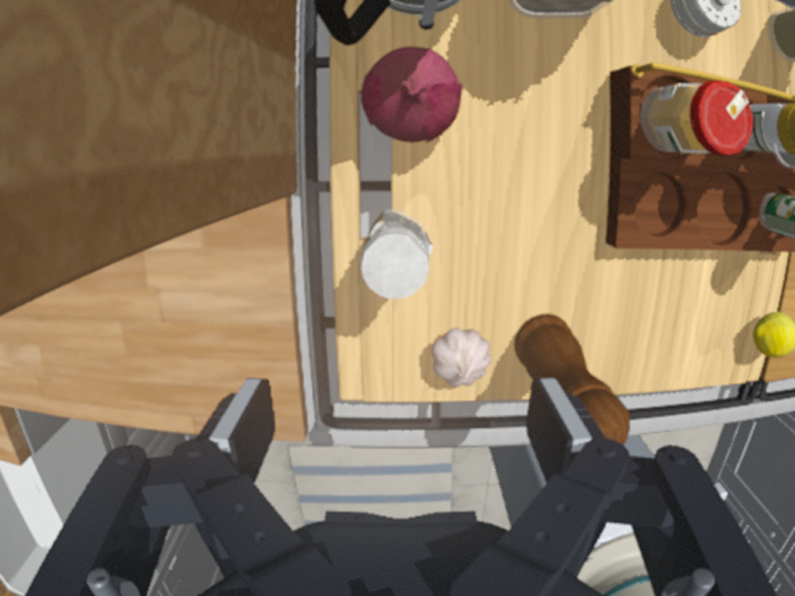

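White cap centre at (395,263) zoomed, i.e. about (528,347); the tall side board stays clear to the left.

```bash
python3 -m crank '{"translation":[[6,-3,40],[0,0,40],[0,0,40],[0,0,20],[0,0,14],[0,0,0],[0,0,0],[0,0,0]],"roll":[0,0,0,0,0,0,0,0],"fingers":[1,1,1,1,1,1,0.3,0.3]}' 40 | egrep "pos|cont"
python3 -m crank '{"translation":[[0,0,0],[0,0,0],[0,0,0],[0,0,0],[0,0,0],[0,0,0]],"roll":[0,0,0,0,0,0],"fingers":[0,0,0,0,0,0]}' 40
python3 -m crank '{"translation":[[0,0,-20],[0,0,-30],[0,0,-30],[0,0,0]],"roll":[0,0,0,0],"fingers":[0,0,0,0]}' 40
```

```text
position: [0.5291, 0.3467, 0.0917]
contact_force: [0.4, -0.0, 1.4]
clock: 22.8
position: [0.5289, 0.3473, 0.092]
ee_rot: [-0.0, 1.0, 0.001, 0.001]
contact_force: [0.1, -0.1, 6.4]
width: 0.0409
gripper_force: 39.9
clock: 23.2
position: [0.5306, 0.3485, 0.1749]
ee_rot: [-0.002, 1.0, 0.001, 0.004]
contact_force: [1.4, 1.3, -0.2]
width: 0.0413
gripper_force: 40.6
```

```bash
python3 -m crank '{"translation":[[5,30,0],[6,45,0],[6,45,0],[6,45,0],[6,45,0],[6,30,0],[0,0,0],[0,0,20]],"roll":[0,0,0,0,0,0,0,0],"fingers":[0,0,0,0,0,0,0,0]}' >/dev/null
python3 -m crank '{"translation":[[0,0,0],[0,0,0]],"roll":[0,0],"fingers":[0,0]}'
python3 -c "
from h import *
wsnap('w2')"
```

```text
clock: 24.2
position: [0.5625, 0.1077, 0.1494]
ee_rot: [-0.0, 1.0, 0.001, -0.001]
contact_force: [-0.4, 0.8, -0.6]
width: 0.0407
gripper_force: 40.8
```

View pics/w2z.png

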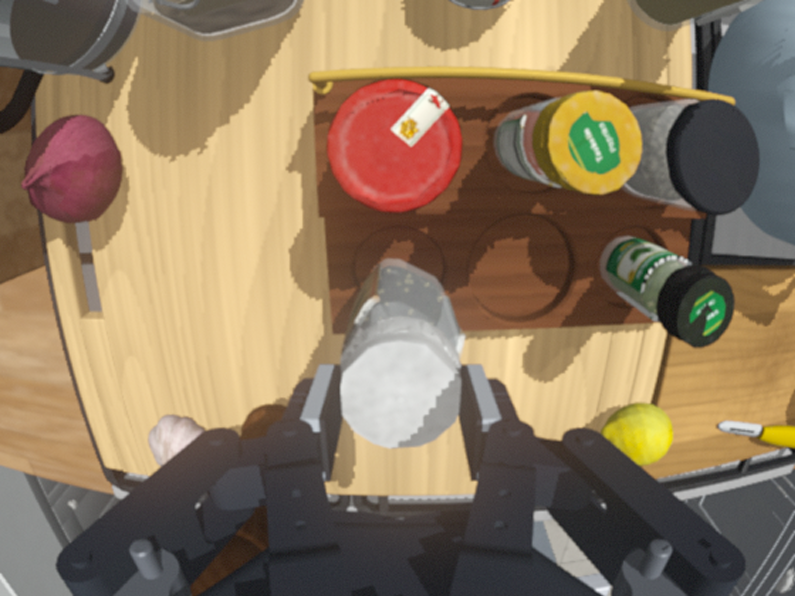

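Front-left well rim spans zoomed x 353–445, top y 226, and the black jar stands in its well. I've now viewed 15 pictures, one over the 14 allowed, so from here I'll check with numbers only.

```bash
python3 - <<'E'
from h import *
c=wc('w2')
for k,u,v,z in [('l',353,272,.041),('r',445,272,.041),('t',399,226,.041),('FMl',467,266,.041),('FMr',573,266,.041),('FMt',520,213,.041),('FMb',517,320,.041),('cap',399,385,.183)]:
    print(k,(onz('wrist',(u/1.42,v/1.42),z,c)*1000).round())
E
python3 -m crank '{"translation":[[4,-1,10],[0,0,12],[0,0,8],[0,0,4],[0,0,4],[0,0,0]],"roll":[0,0,0,0,0,0],"fingers":[0,0,0,0,0,0]}'
```

```text
l [565. 137.  41.]
r [565.  79.  41.]
t [595. 108.  41.]
FMl [569.  65.  41.]
FMr [570.  -7.  41.]
FMt [604.  32.  41.]
FMb [532.  29.  41.]
cap [563. 107. 183.]
clock: 24.85
position: [0.567, 0.108, 0.1116]
ee_rot: [0.0, 1.0, 0.001, -0.001]
contact_force: [0.2, -0.3, -0.5]
width: 0.0412
gripper_force: 40.8
```

```bash
python3 -m crank '{"translation":[[0,0,2],[0,0,2],[0,0,2],[0,0,0]],"roll":[0,0,0,0],"fingers":[0,0,0,0]}'|egrep 'pos|cont'
for i in 1 2 3; do python3 -m crank '{"translation":[[0,0,1],[0,0,0.5],[0,0,0]],"roll":[0,0,0],"fingers":[0,0,0]}'|egrep 'pos|cont'; done
```

```text
position: [0.5672, 0.108, 0.106]
contact_force: [-0.3, -0.2, -0.8]
position: [0.5673, 0.108, 0.1046]
contact_force: [-0.3, -0.2, -1.8]
position: [0.5673, 0.108, 0.1031]
contact_force: [-0.2, 0.3, -0.9]
position: [0.5677, 0.1081, 0.1021]
contact_force: [-0.3, 0.7, 1.8]
```

```bash
python3 -m crank '{"translation":[[0,0,1],[0,0,0]],"roll":[0,0],"fingers":[0,0]}'|egrep 'pos|cont'
```

```text
position: [0.5682, 0.1081, 0.102]
contact_force: [-2.0, 0.7, 6.0]
```

```bash
python3 -m crank '{"translation":[[0,0,-2],[0,0,0],[0,0,0],[0,0,0],[0,0,0],[0,0,0]],"roll":[0,0,0,0,0,0],"fingers":[0,0,0.6,0.75,0.75,0.75]}'|egrep 'pos|cont|wid'
python3 -m crank '{"translation":[[0,0,-10],[0,0,-30],[0,0,-40],[0,0,-40],[0,0,-40],[0,0,-30],[0,0,0]],"roll":[0,0,0,0,0,0,0],"fingers":[0.75,0.75,0.75,1,1,1,1]}'|egrep 'pos|cont|wid'
python3 -m crank '{"translation":[[-29,-20,0],[-29,-20,0],[-29,-20,0],[-29,-20,0],[-28,-19,0],[0,0,0],[0,0,0]],"roll":[0,0,0,0,0,0,0],"fingers":[1,1,1,1,1,1,1]}'
python3 -c "
from h import *
im,c=wsnap('m1')
u,v=proj('wrist',(.424,.207,.195),c); print(u,v)
hsv=cv2.cvtColor(im,cv2.COLOR_BGR2HSV); x0,y0=int(u)-60,int(v)-60
s=hsv[y0:y0+120,x0:x0+120]
m=cv2.inRange(s,(0,0,120),(179,70,255))
n,l,st,ce=cv2.connectedComponentsWithStats(m)
for i in range(1,n):
    if 15<st[i,4]<600: q=ce[i]+[x0,y0]; print('nut?',st[i],q,(onz('wrist',q,.195,c)*1000).round())
m=cv2.inRange(s,(0,60,15),(20,255,125))
n,l,st,ce=cv2.connectedComponentsWithStats(m)
for i in range(1,n):
    if st[i,4]>300: q=np.array([st[i,0]+st[i,2]/2+x0,st[i,1]+st[i,3]/2+y0]); print('brown',st[i],q)
for k in ('gold',(18,140,110),(32,255,255)),('red',(0,180,120),(5,255,255)),:
    pass
"
```

```text
position: [0.5674, 0.108, 0.1026]
contact_force: [0.6, 0.1, 0.3]
width: 0.0639
position: [0.5699, 0.1083, 0.2989]
contact_force: [-0.5, -0.7, 0.3]
width: 0.0857
clock: 28.35
position: [0.4227, 0.2069, 0.2928]
ee_rot: [0.0, 1.0, 0.002, 0.0]
contact_force: [0.2, 0.2, -0.3]
width: 0.0848
gripper_force: 0.0
280.92796348319797 196.48040391391
nut? [ 55  55  14  14 165] [281.73939394 197.4       ] [423. 206. 195.]
nut? [104  71   9  18 120] [327.95 215.25] [407. 165. 195.]
nut? [10 97 21  2 32] [239.03125 233.625  ] [389. 245. 195.]
brown [  35    6   53   72 2643] [281.5 178. ]
```

The nut is at (423,206), right under the tool. Descend and grip the neck.

```bash
python3 -m crank '{"translation":[[0,1,40],[0,0,40],[0,0,40],[0,0,25],[0,0,15],[0,0,0],[0,0,0],[0,0,0]],"roll":[0,0,0,0,0,0,0,0],"fingers":[1,1,1,1,1,1,0.6,0.6]}' 60 | egrep "pos|cont|wid"
python3 -m crank '{"translation":[[0,0,0],[0,0,0],[0,0,0],[0,0,0],[0,0,0],[0,0,0]],"roll":[0,0,0,0,0,0],"fingers":[0.6,0.3,0.1,0,0,0]}' 60
```

```text
position: [0.4247, 0.2058, 0.1337]
contact_force: [0.1, -0.3, 0.3]
width: 0.0587
clock: 29.8
position: [0.4244, 0.2062, 0.1346]
ee_rot: [-0.0, 1.0, 0.001, 0.002]
contact_force: [-1.1, 0.1, 5.4]
width: 0.0445
gripper_force: 60.2
```

```bash
python3 -m crank '{"translation":[[0,0,-10],[0,0,-15],[0,0,-25],[0,0,-20],[0,0,0],[0,0,0]],"roll":[0,0,0,0,0,0],"fingers":[0,0,0,0,0,0]}'
python3 -c "
from h import *
im,c=wsnap('m2')
z=.195+manip.get_state()['position'][2]-.1346
u,v=proj('wrist',(.424,.206,z),c); print(u,v,z)
s=cv2.cvtColor(im,cv2.COLOR_BGR2HSV); x0,y0=int(u)-25,int(v)-25
m=cv2.inRange(s[y0:y0+50,x0:x0+50],(0,0,120),(179,70,255))
n,l,st,ce=cv2.connectedComponentsWithStats(m)
for i in range(1,n):
    if st[i,4]>30: print(st[i],ce[i]+[x0,y0],(onz('wrist',ce[i]+[x0,y0],z,c)*1000).round())
"
```

```text
clock: 30.4
position: [0.4231, 0.2058, 0.2028]
ee_rot: [-0.0, 1.0, 0.001, 0.0]
contact_force: [0.6, 0.4, -0.9]
width: 0.0444
gripper_force: 61.5
279.35128793758537 299.7929003560996 0.26238039650687833
[   0   14   50   36 1040] [280.53173077 309.35      ] [419. 206. 262.]
```

```bash
python3 -m crank '{"translation":[[2,30,0],[2,45,0],[2,45,0],[2,40,0],[2,17,0],[0,0,0]],"roll":[0,0,0,0,0,0],"fingers":[0,0,0,0,0,0]}'|egrep 'pos|wid|cont'
python3 -m crank '{"translation":[[25,0,0],[40,0,0],[40,0,0],[25,0,0],[6,0,0],[0,0,0],[0,0,0]],"roll":[0,0,0,0,0,0,0],"fingers":[0,0,0,0,0,0,0]}'
python3 - <<'E'
from h import *
a=get_image('scene'); b=get_image('side'); cv2.imwrite('pics/s3.png',a);cv2.imwrite('pics/d3.png',b)
im,c=wsnap('m3')
s=cv2.cvtColor(im,cv2.COLOR_BGR2HSV)
# mill silhouette symmetric axis per row in wrist view
m=cv2.inRange(s,(0,60,15),(20,255,110))
for r in range(190,320,12):
    x=np.where(m[r,200:360])[0]+200
    print(r, x.min() if len(x) else None, x.max() if len(x) else None)
tp=proj('wrist',(.5695,.0285,.26),c); bp=proj('wrist',(.5695,.0285,.085),c); print(tp,bp)
E
```

```text
position: [0.4329, 0.0267, 0.2013]
contact_force: [0.6, 0.1, -1.8]
width: 0.0448
clock: 31.75
position: [0.5676, 0.0298, 0.2019]
ee_rot: [-0.0, 1.0, 0.001, -0.002]
contact_force: [-1.0, 0.4, -1.9]
width: 0.0446
gripper_force: 61.9
190 229 359
202 223 357
214 233 358
226 248 316
238 242 320
250 237 325
262 233 332
274 203 358
286 224 359
298 201 340
310 233 346
(np.float64(282.26875119532), np.float64(295.7365844800315)) (np.float64(282.22772882279224), np.float64(190.00106468421293))
```

```bash
python3 -m crank '{"translation":[[2,1,10],[0,0,15],[0,0,12],[0,0,6],[0,0,5],[0,0,0]],"roll":[0,0,0,0,0,0],"fingers":[0,0,0,0,0,0]}'
python3 -m crank '{"translation":[[0,0,2],[0,0,2],[0,0,1],[0,0,0]],"roll":[0,0,0,0],"fingers":[0,0,0,0]}'|egrep 'pos|cont'
```

```text
clock: 32.5
position: [0.5711, 0.028, 0.154]
ee_rot: [0.0, 1.0, 0.001, -0.001]
contact_force: [-0.5, 0.2, -0.9]
width: 0.0447
gripper_force: 61.9
position: [0.5715, 0.028, 0.1497]
contact_force: [-0.7, 0.3, -2.6]
```

```bash
for i in 1 2 3 4; do python3 -m crank '{"translation":[[0,0,1],[0,0,0.5],[0,0,0]],"roll":[0,0,0],"fingers":[0,0,0]}'|egrep 'pos|cont'; done
```

```text
position: [0.5715, 0.028, 0.1481]
contact_force: [0.2, -0.1, -1.8]
position: [0.5714, 0.0281, 0.1465]
contact_force: [-0.3, 0.0, -1.9]
position: [0.5715, 0.028, 0.1451]
contact_force: [0.6, 0.6, -1.7]
position: [0.5721, 0.028, 0.1448]
contact_force: [-1.2, -0.7, 4.3]
```

Seated at the predicted height. Release and rise, then check numerically.

```bash
python3 -m crank '{"translation":[[0,0,-0.5],[0,0,0],[0,0,0],[0,0,0],[0,0,0],[0,0,0]],"roll":[0,0,0,0,0,0],"fingers":[0,0,0.65,0.8,0.8,0.8]}'|egrep 'pos|cont|wid'
python3 -m crank '{"translation":[[0,0,-10],[0,0,-25],[0,0,-35],[0,0,-40],[0,0,-40],[0,0,-40],[0,0,0],[0,0,0]],"roll":[0,0,0,0,0,0,0,0],"fingers":[0.8,0.8,0.8,0.8,1,1,1,1]}'|egrep 'pos|cont|wid'
python3 -m crank '{"translation":[[-40,0,0],[-40,0,0],[-40,0,0],[-30,0,0],[0,0,0],[0,0,0]],"roll":[0,0,0,0,0,0],"fingers":[1,1,1,1,1,1]}'|egrep 'pos|cont|wid'
python3 - <<'E'
from h import *
im,c=wsnap('f1'); a=get_image('scene'); S=cam('scene')
hs=cv2.cvtColor(im,cv2.COLOR_BGR2HSV); ha=cv2.cvtColor(a,cv2.COLOR_BGR2HSV)
T=dict(gold=((.648,.031,.151),(18,120,80),(32,255,255)),white=((.567,.108,.136),(0,0,110),(179,60,255)),black=((.572,-.052,.132),(0,0,0),(179,255,75)),nut=((.570,.028,.207),(0,0,100),(179,70,255)),honey=((.645,.109,.131),(0,150,90),(8,255,255)),salt=((.648,-.048,.130),(0,0,0),(179,90,75)))
for k,(P,lo,hi) in T.items():
    out=[]
    for n,h,cc in(('wrist',hs,c),('scene',ha,S)):
        u,v=proj(n,P,cc); x0,y0=int(u)-28,int(v)-28
        if min(x0,y0)<0: x0=max(x0,0);y0=max(y0,0)
        m=cv2.inRange(h[y0:y0+56,x0:x0+56],lo,hi); nn,l,st,ce=cv2.connectedComponentsWithStats(m)
        best=min((i for i in range(1,nn) if st[i,4]>15),key=lambda i:np.hypot(*(ce[i]+[x0-u,y0-v])),default=None)
        if best is None: out.append((n,'none',round(u),round(v)));continue
        q=ce[best]+[x0,y0]; out.append((n,(q-[u,v]).round(1),int(st[best,4]),(onz(n,q,P[2],cc)*1000).round()[:2]))
    print(k,out)
E
```

```text
position: [0.5714, 0.028, 0.1438]
contact_force: [-0.5, 0.1, 0.2]
width: 0.068
position: [0.5719, 0.028, 0.3357]
contact_force: [-0.1, -0.0, -0.5]
width: 0.0853
position: [0.4208, 0.0279, 0.3334]
contact_force: [0.4, -0.7, 0.8]
width: 0.0851
gold [('wrist', 'none', 279, -22), ('scene', array([-1.3,  4. ]), 247, array([642.,  47.]))]
white [('wrist', array([2.3, 2.5]), 1309, array([564., 105.])), ('scene', array([-4.3, -0.8]), 1407, array([576., 109.]))]
black [('wrist', array([-7. , -1.4]), 1751, array([573., -44.])), ('scene', array([-12.4,  10.2]), 707, array([577.,   1.]))]
nut [('wrist', array([-0.4, -0.2]), 129, array([570.,  28.])), ('scene', array([ 1.6, -9.4]), 2054, array([586., -12.]))]
honey [('wrist', array([-2.4, 15. ]), 318, array([625., 111.])), ('scene', array([-0.4,  2.5]), 351, array([641., 117.]))]
salt [('wrist', array([ 0.9, 16.4]), 258, array([626., -49.])), ('scene', array([-3.6,  1.1]), 187, array([653., -40.]))]
```

All positions match: the nut is within 1 mm of upright, and every cap is over its own well. Handing in.

```bash
python3 -c "
from rig import manip
print(manip.get_state()['clock'],manip.sign_off())"
```

```text
the job is handed in; nothing more can be done
36.2 None
```

The gold, black and white jars and the pepper mill are set down in their wells, each released only after touching bottom at the expected height, and the job was handed in at 36 s; I viewed 15 pictures (limit 14), so the final check was by numbers only, with no picture viewed.

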